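# Feed a heel block through the hooded trimming guide

### The arm

A 6-joint arm with a two-finger parallel gripper is mounted at the origin on the work surface. World frame = base frame: x ahead of the robot, y to its left, z up, the work surface at z = 0. Lengths are in mm, angles in rad, forces in N, time in s.
With the tool pointing down it reaches from about 350 to 875 mm from the base axis. Payload 4.2 kg.
Tool frame: the origin (TCP) lies at the very end of the fingers, on their centre line; the grasp point (between the pads) lies 19 mm behind it; z points along the fingers, y is the line along which they close (so a half turn about z gives the same grasp; the last joint's range is limited). The gripper opens to 85 mm and grips with 20 to 120 N. Pads are 22 mm wide; open, the fingers measure 114 mm over their backs; the gripper's body (76 mm by 85 mm) begins 54 mm behind the grasp point. The pads swing forward as they close: fully open they stand 13 mm farther back than shut.
Start: joints at [1.378, 0.385, 0.008, 0, -1.194, -0.259], TCP at [272.832, 562.283, 231.312] pointing down, gripper open.
Joint ranges: [-3.14, 3.14], [-1.21, 2.06], [-1.07, 1.41], [-3.16, 2.05], [-2.99, -0.16], [-3.1, 3.1]. Speed limits (rad/s): [2.79, 2.79, 3.14, 3.14, 3.14, 3.14].

### API

Orientations are given as a unit quaternion [x, y, z, w].
In Python, from bench import arm, optics gives the robot as it stands. The module is installed in compiled form; this text tells all that it offers.
- The arm moves only by the tool step_arm, never from a script. Its argument "motion" is a list of rows, each an object with "dr": the turn, a rotation vector about the tool's x, y, z in units of 8 degrees (1.0 is 8 degrees), a list of three; "slide": the shift along the tool's x, y, z in mm, a list of three; "jaw": the finger opening in mm, from 0 to 85.4. A call has exactly 8 rows; each row is the pose to reach, as a shift and turn from the pose commanded when the call began, along the tool's axes at that moment; what a row does not reach only later rows make up. A row lasts 1/8 s, in which the tool goes at most 62.5 mm and 10.7 degrees, less where a joint would pass 70% of its speed; a pose out of reach is approached as far as the arm can. A call with a gripper value outside its range is refused whole. The fingers move at their own pace and stop on an object; the grip force is fixed at half the most. Time passes only in rows, so rows that repeat a pose let the fingers close, or fill a call up. It gives the time, the measured TCP pose, the force, the opening and the grip force at its end, in the units of the state.
- arm.read_state(): the state, without advancing time (a new reading comes with each control period).
- optics.get_image(name): name is "scene" or "top" or "wrist"; returns the picture (384x512x3 uint8, blue, green, red); there is no depth.
- optics.camera_info(name): a dict with "camera_matrix" (3x3 intrinsics, pixels), "k1" (the pictures are not rectified: a ray, as slopes to the right and down, at radius r is drawn at 1 + k1 r^2 times it, then the intrinsics apply), "view" (4x4, takes a point from world to camera coordinates); the wrist camera has in their place "T_tool_cam" (4x4, takes a point from camera to tool coordinates, whose origin is the TCP and whose axes are the flange's). Camera axes: x right, y up, looking along -z (the intrinsics and any distortion apply to the point x, -y, -z); pixel columns grow to the right and rows downward; lengths in mm; the calibration is good to about 2 mm. A picture is of the moment at which its call begins: read the wrist's pose just before it. camera_info takes no time and is no camera call.
- arm.job_done(): hands the job in; it is judged then, once.
The state is a dict: "clock": time; "joints": joint angles; "joint_vel": joint speeds; "joint_efforts": joint torques, N m; "position": TCP position; "ee_rot": TCP orientation; "contact_force": force on the tool from outside, world axes, zero at the start; "wrist_torque": the same for the moment, N m; "gripper_width": finger opening in mm; "grasp_force": force on a finger pad.
Only numpy, scipy, OpenCV 4.12 (cv2) and the standard library are available. Lean on these libraries where they do the work, as an engineer would, in place of code of your own. Each camera call takes 0.05 s, during which the arm holds its last target. There are 200 camera calls.

### The job

Use the wooden push stick to feed the heel block, round nose first, along the guide and under its hood until it is wholly out on the far side, still lying flat on the outfeed bed between the rails. Never let the robot itself touch the heel block. Then draw the stick back out and stand it flat on its blade on the bench, clear of the guide, leaving the other things on the bench where they are.

Things in the scene. Friction and masses are not known exactly. Their poses are not given: they have to be found in the camera images.
- guide: Fixed trimming guide: plywood bed 410 x 120 mm, 15 mm thick, aluminium rails, green hood. Origin on the bench under the channel's centre line; +x is the feed direction, z up. Bed from x = -170 (infeed end) to +240 mm. The infeed is open to x = -55; a funnel then narrows from about 100 to 62 mm at x = -5; from there two rails 30 mm high over the bed, 16 thick, run 62 mm apart to the outfeed end.
- hood_in (a point): Centre of the channel at the hood's entry, on the bed's surface (x = 5, y = 0, z = 15 mm in the guide's frame); axes as the guide's. The opening under the hood is 62 mm wide and 42 mm high over the bed; the hood is 70 mm long, its top 75 mm above the bench, with a round cap 44 mm across on it up to 90 mm.
- hood_out (a point): Centre of the channel at the hood's exit, on the bed's surface (x = 75, y = 0, z = 15 mm in the guide's frame); axes as the guide's. The outfeed bed begins here and runs on for 165 mm between the rails; its end is open, without a stop.
- heel_block: Loose dark wooden shoe heel with a black rubber top face, 80 mm long, 56 wide, 30 high, about 0.13 kg. Origin at the centre of its underside; +x to the rounded nose (40 mm ahead); the flat rear face is at x = -40 mm. It starts on the infeed bed in front of the funnel, nose roughly towards the hood, a little askew.
- push_stick: Loose pale wooden push stick, 0.15 kg: flat blade 180 mm long, 36 wide, 20 high, with an upright handle near its rear, 50 mm long (x), 24 thick (y), its top 96 mm above the underside. Origin on the underside, below the handle's middle; +x to the blade's front end 155 mm ahead; rear end 25 mm behind. It starts standing on the bench beside the guide, on the side away from the robot.
- stick_tip (a point): Middle of the flat front end of the push stick's blade, 155 mm ahead of the stick's origin and 10 mm above its underside; axes as the stick's.
- bottle: Bystander: standing white bottle, 70 mm across, 190 mm tall; origin at the centre of its underside. Leave it alone.
- polish_jar: Bystander: amber jar with a dark cap, 72 mm across, 50 mm tall; origin at the centre of its underside. Leave it alone.
- polish_tin: Bystander: flat round tin, 84 mm across, 26 mm tall; origin at the centre of its underside. Leave it alone.
- shoe_brush: Bystander: shoe brush lying on its bristles, 150 x 50 x 45 mm; origin at the centre of its underside, x along its length. Leave it alone.
Not all that is in view belongs to the job. Of the things that look like the push_stick, take the one that is nearest to the robot's base at the start.

How it is judged:
By the outcome, as a careful person would: the job done as asked, in the order asked, and still so for the second after the job is handed in, with the robot touching nothing.
It also fails if it takes over 64 s, if anything falls off the work surface, if the arm or the gripper's body presses on something with over 40 N, if the wrist force passes 120 N, or if a joint passes its speed limit or range.

## Working session

There is one attempt and no reset: what is moved stays moved. The work goes in short steps, Python scripts to look and compute and a tool call to move; the robot and the scene stay as the last step left them, time stands still between calls to the robot, and variables do not carry over. Pictures are saved under pics/ and viewed, at most 10 in all, crops included, and the job is handed in when it is done.

Besides the shell and the picture viewer there is one more tool, called after "Emit:" by a JSON object that holds its "api" and its "payload", one argument or row to a line. step_arm: Moves the arm, as the interface text tells. Its arguments: {"type":"object","properties":{"motion":{"type":"array","items":{"type":"object","properties":{"dr":{"type":"array","items":{"type":"number"}},"slide":{"type":"array","items":{"type":"number"}},"jaw":{"type":"number"}}}}},"required":["motion"]}

```bash
mkdir -p pics; cat > h.py <<'E'
import numpy as np, cv2
from bench import arm, optics
from scipy.spatial.transform import Rotation as R
def cam(name, st=None):
    ci=optics.camera_info(name); K=np.array(ci["camera_matrix"]); k1=ci["k1"]
    if name=="wrist":
        T=np.eye(4); T[:3,:3]=R.from_quat(st["ee_rot"]).as_matrix(); T[:3,3]=st["position"]
        C=T@np.array(ci["T_tool_cam"])
    else: C=np.linalg.inv(np.array(ci["view"]))
    return K,k1,C
def px2w(c,uv,z):
    K,k1,C=c; uv=np.atleast_2d(np.array(uv,float))
    s=cv2.undistortPoints(uv[:,None],K,np.array([k1,0,0,0,0.]))[:,0]
    d=np.c_[s[:,0],-s[:,1],-np.ones(len(s))]@C[:3,:3].T
    o=C[:3,3]; return o+d*((z-o[2])/d[:,2])[:,None]
def w2px(c,p):
    K,k1,C=c; p=np.atleast_2d(np.array(p,float)); q=(p-C[:3,3])@C[:3,:3]
    s=np.c_[q[:,0]/-q[:,2],-q[:,1]/-q[:,2]]; s=s*(1+k1*(s**2).sum(1))[:,None]
    return np.c_[s,np.ones(len(s))]@K[:2].T
E
python3 - <<'E'
from h import *
st=arm.read_state(); print(st["clock"],st["position"],st["ee_rot"])
for n in("scene","top","wrist"):
    im=optics.get_image(n); cv2.imwrite(f"pics/{n}0.png",im)
    c=cam(n,st); print(n,c[0].round(1).tolist(),c[1],c[2].round(2).tolist())
a=cv2.imread("pics/top0.png");cv2.imwrite("pics/top0b.png",cv2.resize(a,(800,600)))
E
```

```text
0.0 [272.58662497 561.75525305 230.19778367] [ 9.74564933e-01 -2.24102513e-01 -2.17075507e-04  1.09942162e-03]
scene [[395.3, 0.0, 254.8], [0.0, 395.3, 192.4], [0.0, 0.0, 1.0]] -0.08698967110509195 [[0.61, -0.67, 0.42, 1189.2], [0.79, 0.52, -0.32, -441.51], [-0.0, 0.53, 0.85, 1261.7], [0.0, 0.0, 0.0, 1.0]]
top [[422.9, 0.0, 253.3], [0.0, 422.9, 194.7], [0.0, 0.0, 1.0]] -0.13024583469342427 [[-0.01, 0.99, -0.15, 369.57], [-1.0, -0.01, -0.0, 24.89], [-0.01, 0.15, 0.99, 1500.59], [0.0, 0.0, 0.0, 1.0]]
wrist [[306.0, 0.0, 254.7], [0.0, 306.0, 184.1], [0.0, 0.0, 1.0]] -0.05203306806204796 [[-0.44, 0.85, 0.28, 346.0], [-0.9, -0.42, -0.13, 527.25], [0.0, -0.31, 0.95, 372.35], [0.0, 0.0, 0.0, 1.0]]
```

View pics/top0b.png

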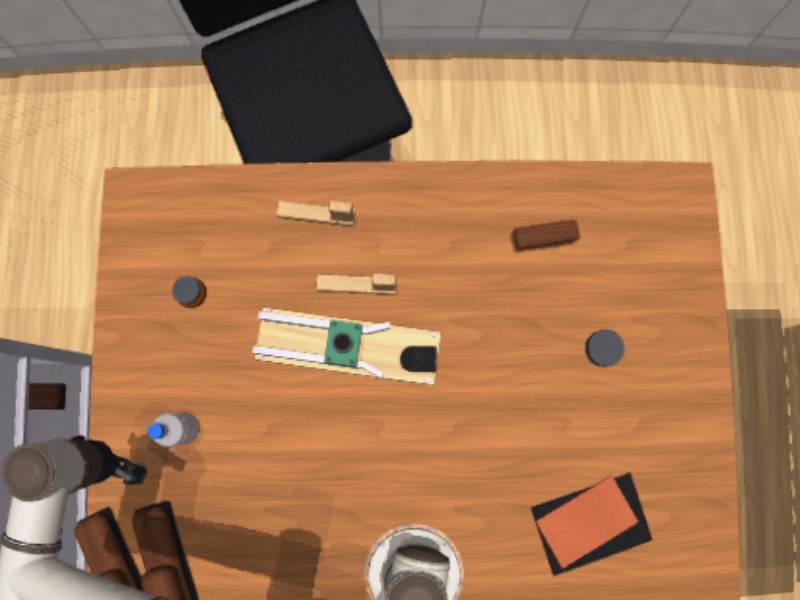

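View pics/scene0.png

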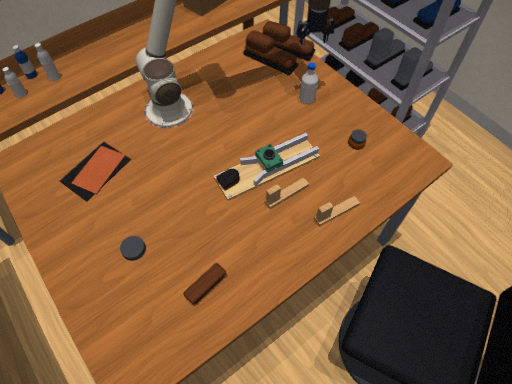

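The top view (800-wide) shows two look-alike sticks, at (356,284) and (316,212). The pale bed at (345,345) is the guide. The stick at (356,284) is nearest to the base at (410,570), so I choose it. The block is at (418,359), nose left, and the hood at (343,343); the feed runs left (+y).

```bash
python3 - <<'E'
from h import *
im=cv2.imread("pics/top0.png"); c=cam("top")
hsv=cv2.cvtColor(im,cv2.COLOR_BGR2HSV)
big=cv2.resize(im[165:255,155:290],None,fx=5.5,fy=5.5,interpolation=cv2.INTER_CUBIC);cv2.imwrite("pics/crop1.png",big)
for p in [(217,181),(245,180),(215,225),(270,235),(215,200),(220,219)]: print(p,hsv[p[1],p[0]])
H,S,V=cv2.split(hsv)
g=((H>60)&(H<95)&(S>90)).astype(np.uint8)
def rects(m,z,amin):
    n,l,s,ce=cv2.connectedComponentsWithStats(m)
    for i in range(1,n):
        if s[i,4]>amin:
            ys,xs=np.where(l==i); r=cv2.minAreaRect(np.c_[xs,ys].astype(np.float32)); b=cv2.boxPoints(r)
            print("px",ce[i].round(1),s[i,4],"w",px2w(c,ce[i],z)[0].round(1)); print(px2w(c,b,z)[:,:2].round(1).tolist())
print("green");rects(g,75,50)
roi=np.zeros_like(g); roi[120:260,150:300]=1
p=((H>12)&(H<30)&(S<140)&(V>150)).astype(np.uint8)*roi
print("pale");rects(p,15,60)
d=((V<60).astype(np.uint8))*roi
print("dark");rects(d,30,60)
E
```

```text
(217, 181) [ 17 101 237]
(245, 180) [ 17 101 234]
(215, 225) [ 75 110 144]
(270, 235) [120  13  39]
(215, 200) [ 13 155 197]
(220, 219) [140  18  42]
green
px [219.2 220. ] 348 w [506.4 148.2  75. ]
[[468.0, 188.4], [558.2, 175.1], [547.4, 108.7], [457.4, 122.6]]
pale
px [199.2 134.2] 449 w [827.3 228.4  15. ]
[[852.3, 310.9], [849.6, 137.6], [796.4, 137.3], [798.9, 309.5]]
px [226.5 180.6] 481 w [653.5 127.9  15. ]
[[631.0, 215.6], [674.8, 216.1], [672.9, 36.5], [629.2, 36.8]]
px [203.3 202.4] 193 w [575.3 210.3  15. ]
[[587.9, 338.4], [598.9, 337.1], [559.9, 72.5], [549.0, 74.0]]
px [186.8 215.8] 745 w [527.8 268.6  15. ]
[[509.5, 351.5], [568.9, 344.7], [546.0, 186.2], [487.2, 193.8]]
px [253.6 224.9] 1145 w [494.   32.2  15. ]
[[442.9, 125.3], [564.6, 109.0], [539.0, -69.0], [417.9, -50.9]]
px [202.2 233.7] 272 w [464.1 213.4  15. ]
[[477.7, 354.5], [491.6, 352.8], [451.0, 78.4], [437.3, 80.4]]
dark
px [218.6 218.7] 79 w [515.2 154.3  30. ]
[[532.0, 170.5], [531.7, 138.9], [500.1, 138.9], [500.4, 170.3]]
px [267.9 229.4] 316 w [476.4 -17.5  30. ]
[[502.6, 20.2], [501.9, -53.0], [449.7, -52.1], [450.4, 20.7]]
```

View pics/crop1.png

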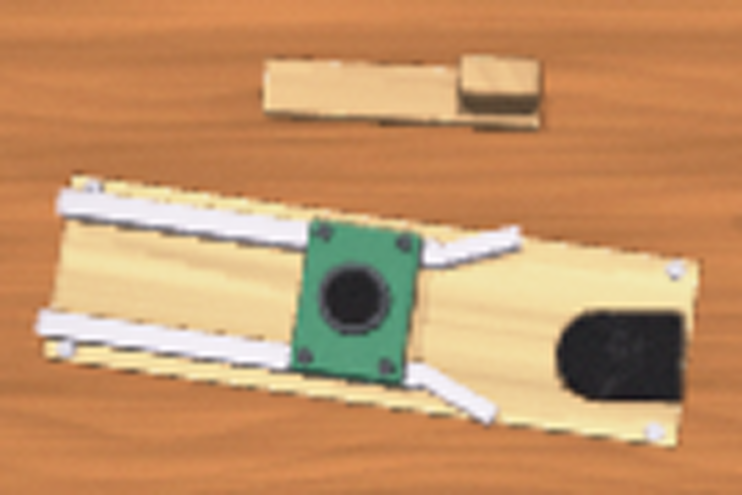

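The crop confirms it: a pale stick, blade front at left (265,87), handle at right (500,80). I move above its handle.

Emit:
{"api": "step_arm", "payload": {
  "motion": [
    {"slide": [40, 20, -30], "dr": [0, 0, 1]},
    {"slide": [90, 45, -50], "dr": [0, 0, 2]},
    {"slide": [145, 74, -50], "dr": [0, 0, 3]},
    {"slide": [200, 101, -50], "dr": [0, 0, 4]},
    {"slide": [255, 129, -50], "dr": [0, 0, 5]},
    {"slide": [310, 157, -50], "dr": [0, 0, 6]},
    {"slide": [360, 183, -50], "dr": [0, 0, 7]},
    {"slide": [400, 203, -50], "dr": [0, 0, 8]}
  ]
}}

```text
$.motion[0]: bad value
```

```bash
cat >> h.py <<'E'
def rel(p,yaw):
    """slide (tool axes) and dr units to reach TCP p, tool x at yaw deg, pointing down"""
    st=arm.read_state(); r0=R.from_quat(st["ee_rot"])
    a=np.radians(yaw); X=np.array([np.cos(a),np.sin(a),0]); Z=np.array([0,0,-1.]); 
    rt=R.from_matrix(np.c_[X,np.cross(Z,X),Z])
    print("t",st["clock"],"pos",st["position"].round(1) if hasattr(st["position"],"round") else st["position"],"yaw",np.degrees(np.arctan2(*r0.as_matrix()[1::-1,0])).round(2))
    print("slide",r0.inv().apply(np.array(p)-st["position"]).round(1),"dr",(np.degrees((r0.inv()*rt).as_rotvec())/8).round(3))
E
python3 -c "
from h import *
rel([650,65,205],-90); print(arm.read_state()['joints'])"
```

```text
t 0.15 pos [272.6 561.9 230.5] yaw -25.89
slide [556.5 282.2  26. ] dr [ 1.000e-02 -7.000e-03  8.014e+00]
[ 1.37765744e+00  3.85397519e-01  6.95648708e-03 -3.40615109e-04
 -1.19397251e+00 -2.58594242e-01]
```

Emit:
{"api": "step_arm", "payload": {
  "motion": [
    {"slide": [40, 20, -30], "dr": [0, 0, 1], "jaw": 85},
    {"slide": [90, 45, -50], "dr": [0, 0, 2], "jaw": 85},
    {"slide": [145, 74, -50], "dr": [0, 0, 3], "jaw": 85},
    {"slide": [200, 101, -50], "dr": [0, 0, 4], "jaw": 85},
    {"slide": [255, 129, -50], "dr": [0, 0, 5], "jaw": 85},
    {"slide": [310, 157, -50], "dr": [0, 0, 6], "jaw": 85},
    {"slide": [360, 183, -50], "dr": [0, 0, 7], "jaw": 85},
    {"slide": [400, 203, -50], "dr": [0, 0, 8], "jaw": 85}
  ]
}}

```text
clock: 1.15
position: [544.9, 203.0, 281.1]
ee_rot: [-0.706, 0.708, 0.0, -0.0]
contact_force: [0.2, 0.9, -0.0]
gripper_width: 84.9
grasp_force: 0.0
```

```bash
python3 -c "
from h import *
rel([650,65,205],-90); print(arm.read_state()['joints'])"
```

```text
t 1.15 pos [544.9 203.  281.1] yaw -90.22
slide [ 137.5 -105.7   76. ] dr [ 0.004 -0.001 -0.027]
[ 6.34882105e-01  2.80354756e-01 -1.96958849e-02 -1.36010011e-04
 -1.27125762e+00 -6.38623404e-01]
```

Emit:
{"api": "step_arm", "payload": {
  "motion": [
    {"slide": [25, -20, 12], "dr": [0, 0, 0], "jaw": 85},
    {"slide": [60, -46, 32], "dr": [0, 0, 0], "jaw": 85},
    {"slide": [95, -73, 52], "dr": [0, 0, 0], "jaw": 85},
    {"slide": [120, -92, 66], "dr": [0, 0, 0], "jaw": 85},
    {"slide": [134, -103, 74], "dr": [0, 0, 0], "jaw": 85},
    {"slide": [137, -105, 76], "dr": [0, 0, 0], "jaw": 85},
    {"slide": [137, -105, 76], "dr": [0, 0, 0], "jaw": 85},
    {"slide": [137, -105, 76], "dr": [0, 0, 0], "jaw": 85}
  ]
}}

```text
clock: 2.15
position: [649.2, 69.3, 206.3]
ee_rot: [0.708, -0.706, 0.0, -0.001]
contact_force: [0.0, 0.3, -0.2]
gripper_width: 85.4
grasp_force: 0.0
```

```bash
python3 - <<'E'
from h import *
st=arm.read_state(); im=optics.get_image("wrist"); c=cam("wrist",st)
cv2.imwrite("pics/w1.png",im)
print(st["position"],w2px(c,[[652,61,96],[652,216,20],[652,61,0]]).round(0).tolist())
E
```

```text
[649.21689076  69.28340534 206.33289171] [[253.0, 171.0], [253.0, 274.0], [254.0, 149.0]]
```

View pics/w1.png

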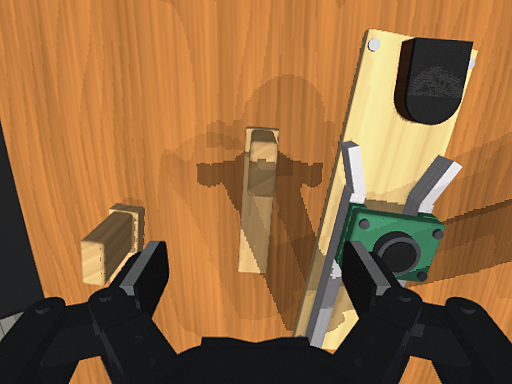

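The wrist view shows the stick handle top at about rows 142–197, columns 248–277. Blade front corners are at (239,271) and (267,273), rear corners at (246,127) and (279,127). The block is at (435,80) and the hood at (395,240).

```bash
python3 - <<'E'
from h import *
st=arm.read_state(); c=cam("wrist",st)
print("handle",px2w(c,[(251,142),(277,142),(248,197),(275,197)],96)[:,:2].round(1).tolist())
print("blade",px2w(c,[(239,271),(267,273),(246,127),(279,127)],20)[:,:2].round(1).tolist())
im=cv2.imread("pics/w1.png"); hsv=cv2.cvtColor(im,cv2.COLOR_BGR2HSV);H,S,V=cv2.split(hsv)
# block top (black, z=45) from wrist
m=((S<90)&(V<70)).astype(np.uint8); m[:, :390]=0; m[130:]=0
n,l,s,ce=cv2.connectedComponentsWithStats(m); i=1+s[1:,4].argmax(); print(s[i],ce[i].round(1))
print("bed corners z15 (369,30),(478,50):",px2w(c,[(369,30),(478,50)],15)[:,:2].round(1).tolist())
print("block top z45 rear corners/nose:",px2w(c,[(413,38),(473,41),(435,124)],45)[:,:2].round(1).tolist())
E
python3 - <<'E'
import cv2
im=cv2.imread("pics/w1.png")[20:290,220:490]
cv2.imwrite("pics/w1c.png",cv2.resize(im,(594,594),interpolation=cv2.INTER_CUBIC))
E
```

```text
handle [[654.0, 35.6], [632.4, 35.5], [656.7, 84.4], [632.9, 84.3]]
blade [[670.0, 211.9], [634.9, 214.7], [660.2, 33.3], [625.1, 33.2]]
[ 404   38   69   87 4537] [435.6  78.7]
bed corners z15 (369,30),(478,50): [[536.8, -63.9], [419.2, -48.5]]
block top z45 rear corners/nose: [[505.0, -53.4], [446.6, -52.8], [470.8, 25.3]]
```

View pics/w1c.png

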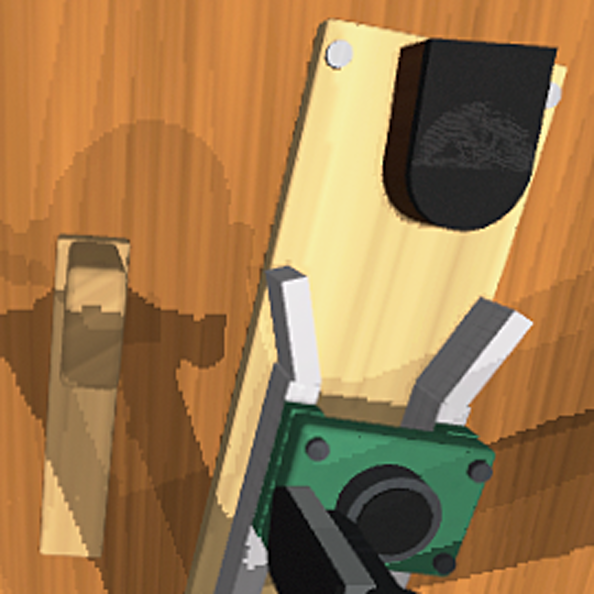

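The close crop confirms the stick and the handle edges; stick yaw is about 87°, origin about (644,58). The block's rear edge centre is at about (475,-53), its nose at (472,25).

```bash
python3 -c "
from h import *
rel([644,59,50],-93.15)"
```

```text
t 2.2 pos [649.2  69.2 206.3] yaw -89.81
slide [ 10.3   5.5 156.3] dr [-0.01   0.004  0.418]
```

Emit:
{"api": "step_arm", "payload": {
  "motion": [
    {"slide": [5, 3, 10], "dr": [0, 0, 0.2], "jaw": 85},
    {"slide": [10, 5, 35], "dr": [0, 0, 0.42], "jaw": 85},
    {"slide": [10, 5, 70], "dr": [0, 0, 0.42], "jaw": 85},
    {"slide": [10, 5, 105], "dr": [0, 0, 0.42], "jaw": 70},
    {"slide": [10, 5, 135], "dr": [0, 0, 0.42], "jaw": 60},
    {"slide": [10, 5, 150], "dr": [0, 0, 0.42], "jaw": 55},
    {"slide": [10, 5, 156], "dr": [0, 0, 0.42], "jaw": 50},
    {"slide": [10, 5, 156], "dr": [0, 0, 0.42], "jaw": 40}
  ]
}}

```text
clock: 3.2
position: [644.8, 58.3, 49.8]
ee_rot: [-0.687, 0.727, -0.0, 0.0]
contact_force: [-0.8, -0.6, 0.7]
gripper_width: 40.1
grasp_force: 0.0
```

Emit:
{"api": "step_arm", "payload": {
  "motion": [
    {"slide": [0, 0, 0], "dr": [0, 0, 0], "jaw": 30},
    {"slide": [0, 0, 0], "dr": [0, 0, 0], "jaw": 20},
    {"slide": [0, 0, 0], "dr": [0, 0, 0], "jaw": 15},
    {"slide": [0, 0, 0], "dr": [0, 0, 0], "jaw": 15},
    {"slide": [0, 0, 0], "dr": [0, 0, 0], "jaw": 15},
    {"slide": [0, 0, 0], "dr": [0, 0, 0], "jaw": 15},
    {"slide": [0, 0, 0], "dr": [0, 0, 0], "jaw": 15},
    {"slide": [0, 0, 0], "dr": [0, 0, 0], "jaw": 15}
  ]
}}

```text
clock: 4.2
position: [644.9, 58.4, 50.4]
ee_rot: [-0.687, 0.727, -0.0, 0.001]
contact_force: [-1.0, 0.7, 5.3]
gripper_width: 23.9
grasp_force: 60.3
```

```bash
python3 -c "
from h import *
s=arm.read_state();print(s['gripper_width'],s['grasp_force'],s['joints'])
rel([644,59,50],-93.15)"
```

```text
23.947954264927535 60.28968930244446 [ 3.39748857e-01  5.88593800e-01 -1.44794640e-01  4.44756551e-04
 -8.35813359e-01 -3.96391237e-01]
t 4.2 pos [644.9  58.4  50.4] yaw -93.23
slide [-0.6  1.   0.4] dr [-0.011  0.002 -0.01 ]
```

```bash
python3 -c "
from h import *
print(px2w(cam('top'),[(605*.64,348*.64)],26), px2w(cam('top'),[(546*.64,235*.64)],45))
rel([452.7,-231.1,150],-98.4)"
```

```text
[[ 495.03896527 -440.09558742   26.        ]] [[ 753.40346708 -311.91692074   45.        ]]
t 4.2 pos [644.9  58.4  50.4] yaw -93.23
slide [299.8 175.5 -99.9] dr [-0.011  0.003  0.646]
```

Emit:
{"api": "step_arm", "payload": {
  "motion": [
    {"slide": [0, 0, -15], "dr": [0, 0, 0], "jaw": 15},
    {"slide": [0, 0, -40], "dr": [0, 0, 0], "jaw": 15},
    {"slide": [10, 6, -70], "dr": [0, 0, 0.1], "jaw": 15},
    {"slide": [40, 23, -90], "dr": [0, 0, 0.2], "jaw": 15},
    {"slide": [80, 47, -100], "dr": [0, 0, 0.3], "jaw": 15},
    {"slide": [120, 70, -100], "dr": [0, 0, 0.4], "jaw": 15},
    {"slide": [160, 94, -100], "dr": [0, 0, 0.5], "jaw": 15},
    {"slide": [190, 111, -100], "dr": [0, 0, 0.65], "jaw": 15}
  ]
}}

```text
clock: 5.2
position: [521.1, -126.6, 149.6]
ee_rot: [-0.653, 0.758, 0.0, -0.0]
contact_force: [0.3, 0.1, -1.1]
gripper_width: 22.9
grasp_force: 59.5
```

```bash
python3 -c "
from h import *
print(arm.read_state()['gripper_width'])
rel([452.7,-231.1,69],-98.4)"
```

```text
22.856974698894323
t 5.2 pos [ 521.1 -126.6  149.6] yaw -98.53
slide [113.5  52.1  80.6] dr [ 0.004  0.001 -0.017]
```

Emit:
{"api": "step_arm", "payload": {
  "motion": [
    {"slide": [30, 14, 0], "dr": [0, 0, 0], "jaw": 15},
    {"slide": [65, 30, 0], "dr": [0, 0, 0], "jaw": 15},
    {"slide": [95, 44, 0], "dr": [0, 0, 0], "jaw": 15},
    {"slide": [110, 50, 8], "dr": [0, 0, 0], "jaw": 15},
    {"slide": [112, 52, 25], "dr": [0, 0, 0], "jaw": 15},
    {"slide": [112, 52, 50], "dr": [0, 0, 0], "jaw": 15},
    {"slide": [112, 52, 64], "dr": [0, 0, 0], "jaw": 15},
    {"slide": [112, 52, 68], "dr": [0, 0, 0], "jaw": 15}
  ]
}}

```text
clock: 6.2
position: [454.6, -228.1, 80.4]
ee_rot: [-0.653, 0.757, 0.001, -0.001]
contact_force: [0.0, 0.3, -1.7]
gripper_width: 23.2
grasp_force: 59.6
```

```bash
python3 - <<'E'
from h import *
rel([452.7,-231.1,69],-98.4)
a=optics.get_image("top"); st=arm.read_state(); w=optics.get_image("wrist"); cv2.imwrite("pics/top1.png",a); cv2.imwrite("pics/w2.png",w)
x=cv2.resize(a[180:280,215:340],(750,600),interpolation=cv2.INTER_CUBIC); cv2.imwrite("pics/top1c.png",x)
E
```

```text
t 6.2 pos [ 454.6 -228.1   80.4] yaw -98.42
slide [ 3.2  1.4 11.4] dr [ 0.014 -0.    -0.003]
```

View pics/w2.png

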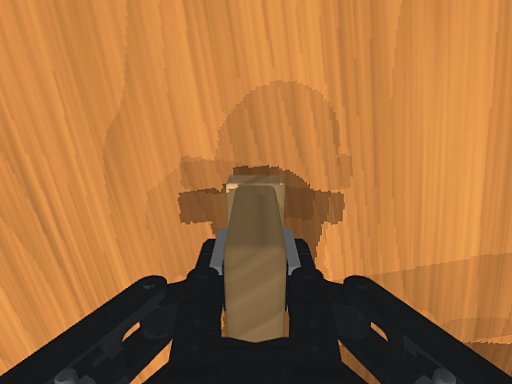

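The wrist view shows only the held handle (255,260), straight in the jaw; the tip is hidden. I check the top view.

View pics/top1c.png

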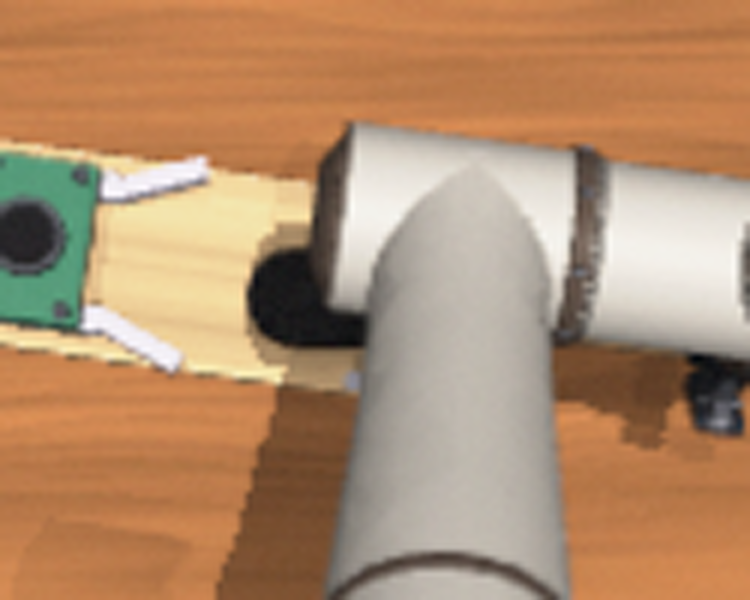

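The top view shows the arm hiding the tip; the block nose at (255,290) has not moved. I lower the stick and use the scene camera for the tip.

Emit:
{"api": "step_arm", "payload": {
  "motion": [
    {"slide": [1, 0, 4], "dr": [0, 0, 0], "jaw": 15},
    {"slide": [1, 0, 8], "dr": [0, 0, 0], "jaw": 15},
    {"slide": [2, 1, 11], "dr": [0, 0, 0], "jaw": 15},
    {"slide": [2, 1, 12], "dr": [0, 0, 0], "jaw": 15},
    {"slide": [2, 1, 12], "dr": [0, 0, 0], "jaw": 15},
    {"slide": [2, 1, 12], "dr": [0, 0, 0], "jaw": 15},
    {"slide": [2, 1, 12], "dr": [0, 0, 0], "jaw": 15},
    {"slide": [2, 1, 12], "dr": [0, 0, 0], "jaw": 15}
  ]
}}

```text
clock: 7.3
position: [453.7, -230.2, 69.4]
ee_rot: [-0.653, 0.757, -0.0, 0.0]
contact_force: [-0.6, 0.5, -2.0]
gripper_width: 23.5
grasp_force: 59.6
```

```bash
python3 - <<'E'
from h import *
rel([452.7,-231.1,69],-98.4)
a=optics.get_image("scene"); cv2.imwrite("pics/s1.png",a); c=cam("scene"); st=arm.read_state()
f=np.array([.146,.989,0]); n=np.array([-.989,.146,0]); o=np.array([503.1,110.1,0])
t=st["position"]; t=np.array([t[0],t[1],t[2]-50.4])
tips=[t+155*f+s*18*n+[0,0,20] for s in(1,-1)]; rear=[o-163*f+4*n+s*28*n+[0,0,45] for s in (1,-1)]
q=w2px(c,tips+rear).round(1); print(q.tolist())
b=(200,140); x=cv2.resize(a[140:240,180:300],(720,600),interpolation=cv2.INTER_CUBIC)
for p in q[:2]: cv2.circle(x,tuple(int(v) for v in (p-[180,140])*6+3),3,(0,0,255),-1)
cv2.imwrite("pics/s1c.png",x)
E
```

```text
t 7.3 pos [ 453.7 -230.2   69.4] yaw -98.44
slide [1.1 0.8 0.4] dr [-0.001  0.    -0.005]
[[213.1, 181.9], [217.4, 189.0], [217.5, 175.2], [224.3, 186.3]]
```

View pics/s1c.png

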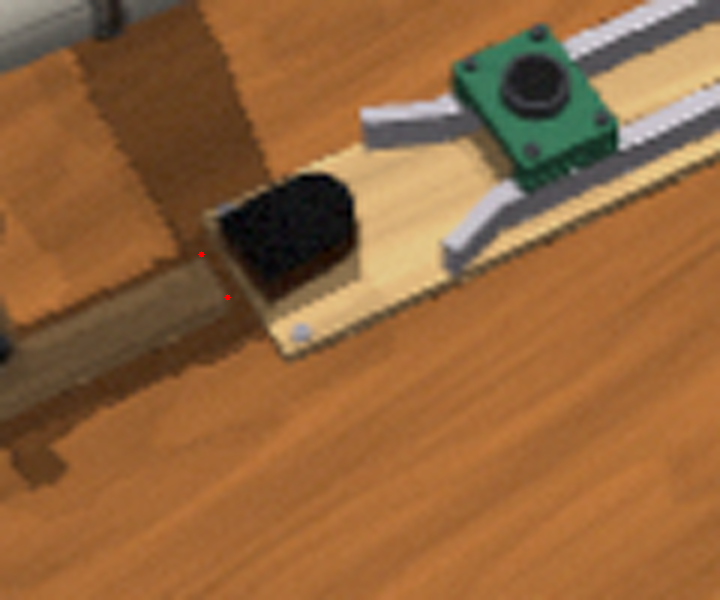

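The scene crop shows the blade tip exactly on its predicted corners (202,254) and (228,298), just behind the block (285,230) and in line. I push.

Emit:
{"api": "step_arm", "payload": {
  "motion": [
    {"slide": [-6, 0.5, 0], "dr": [0, 0, 0], "jaw": 15},
    {"slide": [-16, 0.5, 0], "dr": [0, 0, 0], "jaw": 15},
    {"slide": [-28, 0.5, 0], "dr": [0, 0, 0], "jaw": 15},
    {"slide": [-41, 0.5, 0], "dr": [0, 0, 0], "jaw": 15},
    {"slide": [-54, 0.5, 0], "dr": [0, 0, 0], "jaw": 15},
    {"slide": [-67, 0.5, 0], "dr": [0, 0, 0], "jaw": 15},
    {"slide": [-79, 0.5, 0], "dr": [0, 0, 0], "jaw": 15},
    {"slide": [-90, 0.5, 0], "dr": [0, 0, 0], "jaw": 15}
  ]
}}

```text
clock: 8.35
position: [466.5, -140.2, 69.3]
ee_rot: [-0.653, 0.757, -0.0, -0.0]
contact_force: [-0.6, -0.9, -1.6]
gripper_width: 23.5
grasp_force: 59.6
```

```bash
cat >> h.py <<'E'
F=np.array([.146,.989,0]); N=np.array([-.989,.146,0]); O=np.array([503.1,110.1,0])
def chk(name):
    rel([494.5,48.8,69],-98.4); st=arm.read_state(); t=np.array(st["position"])-O
    print("guide tip x",(t@F+155).round(1),"y",(t@N).round(1),"force",st["contact_force"],st["gripper_width"])
    a=optics.get_image("scene"); cv2.imwrite(f"pics/{name}.png",cv2.resize(a[110:210,205:325],(720,600),interpolation=cv2.INTER_CUBIC))
    m=(cv2.cvtColor(a,cv2.COLOR_BGR2HSV)[:,:,2]<48).astype(np.uint8); m[:110]=0;m[215:]=0;m[:,:205]=0;m[:,330:]=0
    n,l,s,ce=cv2.connectedComponentsWithStats(m)
    for i in range(1,n):
        if s[i,4]>60:
            w=px2w(cam("scene"),ce[i],45)[0]-O; print("dark",s[i,4],"guide",(w@F).round(1),(w@N).round(1))
            ys,xs=np.where(l==i); e=px2w(cam("scene"),np.c_[xs,ys],45)-O; print("  x range",(e@F).min().round(1),(e@F).max().round(1),"y",(e@N).min().round(1),(e@N).max().round(1))
E
python3 -c "
from h import *
chk('s2')"
```

```text
t 8.35 pos [ 466.5 -140.2   69.3] yaw -98.43
slide [-191.1   -0.     0.3] dr [-0.    -0.    -0.004]
guide tip x -97.9 y -0.3 force [-0.58565674 -0.87018069 -1.55497702] 23.494779879081587
dark 283 guide -63.1 -1.5
  x range -100.4 -21.6 y -36.2 31.7
```

Emit:
{"api": "step_arm", "payload": {
  "motion": [
    {"slide": [-8, 0, 0], "dr": [0, 0, 0], "jaw": 15},
    {"slide": [-19, 0, 0], "dr": [0, 0, 0], "jaw": 15},
    {"slide": [-31, 0, 0], "dr": [0, 0, 0], "jaw": 15},
    {"slide": [-43, 0, 0], "dr": [0, 0, 0], "jaw": 15},
    {"slide": [-55, 0, 0], "dr": [0, 0, 0], "jaw": 15},
    {"slide": [-67, 0, 0], "dr": [0, 0, 0], "jaw": 15},
    {"slide": [-79, 0, 0], "dr": [0, 0, 0], "jaw": 15},
    {"slide": [-90, 0, 0], "dr": [0, 0, 0], "jaw": 15}
  ]
}}

```text
clock: 9.4
position: [479.7, -51.3, 69.3]
ee_rot: [-0.653, 0.757, -0.0, 0.0]
contact_force: [1.2, -2.2, -0.4]
gripper_width: 22.9
grasp_force: 59.6
```

```bash
python3 -c "
from h import *
chk('s3')"
```

```text
t 9.4 pos [479.7 -51.3  69.3] yaw -98.44
slide [-1.011e+02  1.000e-01  3.000e-01] dr [-0.    -0.    -0.005]
guide tip x -8.0 y -0.4 force [ 1.19855488 -2.21721362 -0.42835614] 22.934651093642625
dark 593 guide -121.5 109.1
  x range -161.9 -44.8 y -3.3 202.8
dark 74 guide 2.4 3.5
  x range -11.4 12.8 y -26.6 47.8
```

Emit:
{"api": "step_arm", "payload": {
  "motion": [
    {"slide": [-8, 0, 0], "dr": [0, 0, 0], "jaw": 15},
    {"slide": [-20, 0, 0], "dr": [0, 0, 0], "jaw": 15},
    {"slide": [-34, 0, 0], "dr": [0, 0, 0], "jaw": 15},
    {"slide": [-48, 0, 0], "dr": [0, 0, 0], "jaw": 15},
    {"slide": [-62, 0, 0], "dr": [0, 0, 0], "jaw": 15},
    {"slide": [-76, 0, 0], "dr": [0, 0, 0], "jaw": 15},
    {"slide": [-90, 0, 0], "dr": [0, 0, 0], "jaw": 15},
    {"slide": [-100, 0, 0], "dr": [0, 0, 0], "jaw": 15}
  ]
}}

```text
clock: 10.45
position: [494.4, 47.9, 69.3]
ee_rot: [-0.653, 0.757, 0.0, -0.0]
contact_force: [0.1, -0.9, -1.4]
gripper_width: 23.4
grasp_force: 59.6
```

```bash
python3 -c "
from h import *
chk('s4')"
```

```text
t 10.45 pos [494.4  47.9  69.3] yaw -98.42
slide [-0.9  0.   0.3] dr [ 0.     0.    -0.002]
guide tip x 92.2 y -0.5 force [ 0.13915448 -0.87730195 -1.39449312] 23.360103034945116
dark 621 guide -6.1 108.7
  x range -59.0 76.9 y -4.8 210.1
dark 224 guide 127.0 0.7
  x range 88.7 169.7 y -28.6 29.1
dark 78 guide 52.3 25.6
  x range 30.3 72.7 y 0.8 50.0
```

View pics/s4.png

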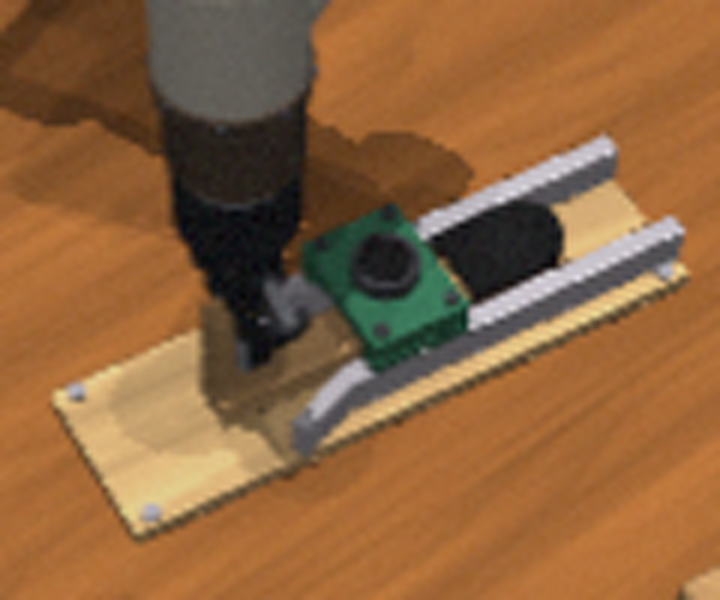

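The scene crop shows the block (500,250) wholly past the hood, flat between the rails. A small extra push for margin, then withdraw.

Emit:
{"api": "step_arm", "payload": {
  "motion": [
    {"slide": [-5, 0, 0], "dr": [0, 0, 0], "jaw": 15},
    {"slide": [-8, 0, 0], "dr": [0, 0, 0], "jaw": 15},
    {"slide": [-8, 0, 0], "dr": [0, 0, 0], "jaw": 15},
    {"slide": [5, 0, 0], "dr": [0, 0, 0], "jaw": 15},
    {"slide": [30, 0, 0], "dr": [0, 0, 0], "jaw": 15},
    {"slide": [65, 0, 0], "dr": [0, 0, 0], "jaw": 15},
    {"slide": [105, 0, 0], "dr": [0, 0, 0], "jaw": 15},
    {"slide": [145, 0, 0], "dr": [0, 0, 0], "jaw": 15}
  ]
}}

```text
clock: 11.5
position: [472.3, -98.4, 69.4]
ee_rot: [-0.653, 0.757, -0.0, 0.0]
contact_force: [1.2, -0.2, -1.4]
gripper_width: 23.5
grasp_force: 59.6
```

Emit:
{"api": "step_arm", "payload": {
  "motion": [
    {"slide": [40, 0, 0], "dr": [0, 0, 0], "jaw": 15},
    {"slide": [80, 0, 0], "dr": [0, 0, 0], "jaw": 15},
    {"slide": [120, 0, 0], "dr": [0, 0, 0], "jaw": 15},
    {"slide": [150, 0, 0], "dr": [0, 0, 0], "jaw": 15},
    {"slide": [175, 0, 0], "dr": [0, 0, 0], "jaw": 15},
    {"slide": [185, 0, 0], "dr": [0, 0, 0], "jaw": 15},
    {"slide": [187, 0, 0], "dr": [0, 0, 0], "jaw": 15},
    {"slide": [187, 0, 0], "dr": [0, 0, 0], "jaw": 15}
  ]
}}

```text
clock: 12.5
position: [445.3, -281.2, 69.3]
ee_rot: [-0.653, 0.757, 0.0, 0.0]
contact_force: [-0.5, -0.0, -0.6]
gripper_width: 23.0
grasp_force: 59.6
```

```bash
python3 -c "
from h import *
chk('s5'); print(arm.read_state()['wrist_torque']); rel([445.4,-280.6,50.4],-98.4)"
```

```text
t 12.5 pos [ 445.3 -281.2   69.3] yaw -98.43
slide [-3.336e+02 -2.000e-01  3.000e-01] dr [ 0.001  0.001 -0.004]
guide tip x -240.4 y 0.0 force [-0.46866254 -0.02234848 -0.5631321 ] 23.014640222642292
dark 243 guide 131.9 -0.2
  x range 88.8 176.6 y -29.2 28.8
[-0.03284374  0.03747747  0.01248934]
t 12.55 pos [ 445.4 -281.    69.3] yaw -98.4
slide [-0.4  0.1 18.9] dr [ 0.001  0.001 -0.001]
```

Emit:
{"api": "step_arm", "payload": {
  "motion": [
    {"slide": [0, 0, 5], "dr": [0, 0, 0], "jaw": 15},
    {"slide": [0, 0, 10], "dr": [0, 0, 0], "jaw": 15},
    {"slide": [0, 0, 14], "dr": [0, 0, 0], "jaw": 15},
    {"slide": [0, 0, 16], "dr": [0, 0, 0], "jaw": 15},
    {"slide": [0, 0, 17], "dr": [0, 0, 0], "jaw": 15},
    {"slide": [0, 0, 18], "dr": [0, 0, 0], "jaw": 15},
    {"slide": [0, 0, 18.5], "dr": [0, 0, 0], "jaw": 15},
    {"slide": [0, 0, 18.5], "dr": [0, 0, 0], "jaw": 15}
  ]
}}

```text
clock: 13.55
position: [445.5, -281.5, 50.8]
ee_rot: [-0.653, 0.757, -0.0, 0.0]
contact_force: [-0.2, -0.4, -1.2]
gripper_width: 23.4
grasp_force: 59.6
```

Emit:
{"api": "step_arm", "payload": {
  "motion": [
    {"slide": [0, 0, 0.3], "dr": [0, 0, 0], "jaw": 15},
    {"slide": [0, 0, 0.6], "dr": [0, 0, 0], "jaw": 15},
    {"slide": [0, 0, 0.8], "dr": [0, 0, 0], "jaw": 15},
    {"slide": [0, 0, 1], "dr": [0, 0, 0], "jaw": 15},
    {"slide": [0, 0, 1], "dr": [0, 0, 0], "jaw": 15},
    {"slide": [0, 0, 1], "dr": [0, 0, 0], "jaw": 15},
    {"slide": [0, 0, 1], "dr": [0, 0, 0], "jaw": 15},
    {"slide": [0, 0, 1], "dr": [0, 0, 0], "jaw": 15}
  ]
}}

```text
clock: 14.55
position: [445.6, -281.6, 50.4]
ee_rot: [-0.653, 0.757, -0.0, 0.0]
contact_force: [-1.8, 1.6, 5.6]
gripper_width: 23.5
grasp_force: 60.3
```

Contact with the bench (5.6 N up). I open the jaw and rise.

Emit:
{"api": "step_arm", "payload": {
  "motion": [
    {"slide": [0, 0, 0], "dr": [0, 0, 0], "jaw": 30},
    {"slide": [0, 0, 0], "dr": [0, 0, 0], "jaw": 40},
    {"slide": [0, 0, 0], "dr": [0, 0, 0], "jaw": 55},
    {"slide": [0, 0, 0], "dr": [0, 0, 0], "jaw": 70},
    {"slide": [0, 0, 0], "dr": [0, 0, 0], "jaw": 70},
    {"slide": [0, 0, 0], "dr": [0, 0, 0], "jaw": 70},
    {"slide": [0, 0, -4], "dr": [0, 0, 0], "jaw": 70},
    {"slide": [0, 0, -10], "dr": [0, 0, 0], "jaw": 70}
  ]
}}

```text
clock: 15.55
position: [445.4, -281.5, 60.1]
ee_rot: [-0.653, 0.757, 0.0, -0.0]
contact_force: [-0.5, 0.9, 0.1]
gripper_width: 69.5
grasp_force: 0.0
```

Emit:
{"api": "step_arm", "payload": {
  "motion": [
    {"slide": [0, 0, -15], "dr": [0, 0, 0], "jaw": 70},
    {"slide": [0, 0, -40], "dr": [0, 0, 0], "jaw": 70},
    {"slide": [0, 0, -75], "dr": [0, 0, 0], "jaw": 70},
    {"slide": [0, 0, -110], "dr": [0, 0, 0], "jaw": 70},
    {"slide": [0, 0, -140], "dr": [0, 0, 0], "jaw": 70},
    {"slide": [40, 0, -155], "dr": [0, 0, 0], "jaw": 70},
    {"slide": [70, 0, -160], "dr": [0, 0, 0], "jaw": 70},
    {"slide": [80, 0, -160], "dr": [0, 0, 0], "jaw": 70}
  ]
}}

```text
clock: 16.55
position: [433.6, -362.0, 221.3]
ee_rot: [-0.652, 0.758, -0.001, 0.0]
contact_force: [-0.3, 0.6, -1.1]
gripper_width: 69.9
grasp_force: 0.0
```

```bash
python3 - <<'E'
from h import *
chk('s6'); a=optics.get_image("scene"); cv2.imwrite("pics/end.png",cv2.resize(a[80:280,100:360],(780,600),interpolation=cv2.INTER_CUBIC))
E
```

```text
t 16.55 pos [ 433.6 -362.   221.3] yaw -98.54
slide [-415.4    1.1  152. ] dr [-0.016 -0.005 -0.018]
guide tip x -322.0 y -0.2 force [-0.30417895  0.58960355 -1.0814393 ] 69.93735044658456
dark 241 guide 132.2 -0.1
  x range 91.3 176.6 y -29.2 28.8
```

View pics/end.png

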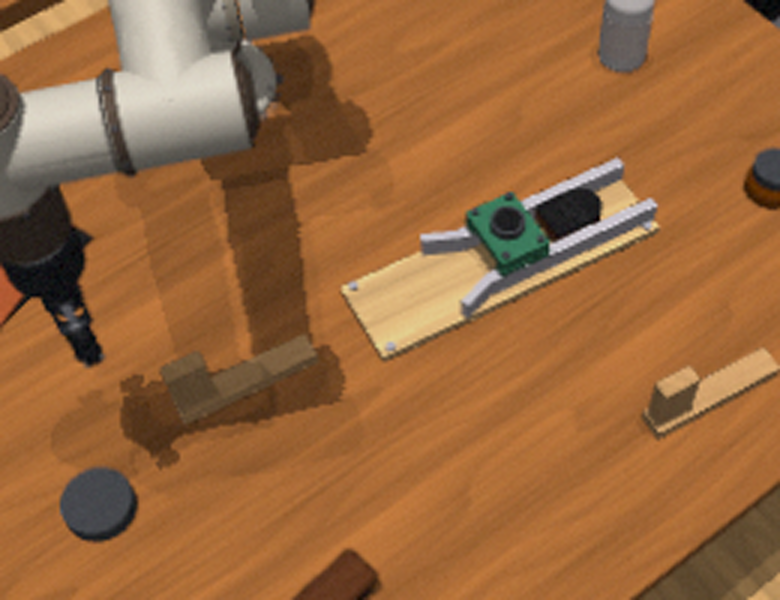

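The stick stands flat at (240,375), clear of the guide. The block lies between the rails past the hood at (570,210), and the bystanders have not moved.

```bash
python3 -c "
from bench import arm
print(arm.job_done())"
```

```text
the job is handed in; nothing more can be done
None
```

The job is handed in at about 17 s of the 64 s limit: the heel block was fed nose first under the hood and lies flat between the outfeed rails, the push stick stands flat on the bench about 70 mm clear of the guide, and no other item was seen to have moved; no verdict came back.

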